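# Load the headstages and click the blank step selector to match

## Task

Put every finned headstage module on the bench into the steel tray, each standing upright and flat on the tray's floor. Then turn the blank selector on the step attenuator fully anticlockwise to its end stop, and from there clockwise exactly one click for each module in the tray. Leave the other things on the bench where they are.

Things in the scene. Friction and masses are not known exactly. Their poses are not given: they have to be found in the camera images.
- head0_mid (a point): headstage module (three to five; absent ones give no pose): aluminium box with a short black nose, 90 mm long (own x), 40 wide (y), 24 high, on the middle of its top a black upright fin 50 long (x), 14 thick (y), 34 high; 58 mm high in all, about 0.12 kg; starts upright. Point: the module's middle, 29 mm above its underside. Grip the fin across its thickness, about 20 mm above the box's top.
- head1_mid (a point): headstage module (three to five; absent ones give no pose): aluminium box with a short black nose, 90 mm long (own x), 40 wide (y), 24 high, on the middle of its top a black upright fin 50 long (x), 14 thick (y), 34 high; 58 mm high in all, about 0.12 kg; starts upright. Point: the module's middle, 29 mm above its underside. Grip the fin across its thickness, about 20 mm above the box's top.
- head2_mid (a point): headstage module (three to five; absent ones give no pose): aluminium box with a short black nose, 90 mm long (own x), 40 wide (y), 24 high, on the middle of its top a black upright fin 50 long (x), 14 thick (y), 34 high; 58 mm high in all, about 0.12 kg; starts upright. Point: the module's middle, 29 mm above its underside. Grip the fin across its thickness, about 20 mm above the box's top.
- head3_mid (a point): headstage module (three to five; absent ones give no pose): aluminium box with a short black nose, 90 mm long (own x), 40 wide (y), 24 high, on the middle of its top a black upright fin 50 long (x), 14 thick (y), 34 high; 58 mm high in all, about 0.12 kg; starts upright. Point: the module's middle, 29 mm above its underside. Grip the fin across its thickness, about 20 mm above the box's top.
- head4_mid (a point): headstage module (three to five; absent ones give no pose): aluminium box with a short black nose, 90 mm long (own x), 40 wide (y), 24 high, on the middle of its top a black upright fin 50 long (x), 14 thick (y), 34 high; 58 mm high in all, about 0.12 kg; starts upright. Point: the module's middle, 29 mm above its underside. Grip the fin across its thickness, about 20 mm above the box's top.
- tray_in (a point): centre of the inner floor of the fixed open steel tray, 5 mm above the bench. Inside 276 mm long (its own x) by 116 mm wide (its own y), wall tops 15 mm above the floor. Modules laid crosswise (module x along tray y) fit five in a row, about 54 mm apart.
- attenuator: fixed grey step attenuator box, 130 x 130 x 50 mm, five brass sockets on its +x side, origin under its centre; the selector stands upright in the middle of its top.
- selector_grip (a point): blank black selector knob: a point on its vertical axis, 80 mm above the bench, in its bar grip. The bar is 50 mm long (own x), 14 thick (own y), 32 high: its top is 14 mm above the point, its foot 18 mm below, where a round skirt 54 mm across begins. The axes turn with the knob. No pointer or marks: both ends of the bar look alike.
- selector (a joint): angle of the selector in rad: 0 at the anticlockwise end stop, grows clockwise seen from above; a detent click every 30 degrees (0.5236), the last at 7 clicks (3.665), which is the other end stop. Released, it springs into the nearest click; it takes about 0.07 N m to turn. Starts 3 to 6 clicks from the stop.
- relay: bystander: plain aluminium box without a fin, 72 x 48 x 30 mm, origin under its centre; not a headstage.
- dish: bystander: clear dish, 72 mm across, 20 high, origin under its centre.
- magnet: bystander: grey magnetic base, 45 x 45 x 40 mm with an 18 mm steel stud on top, origin under its centre.
- vial: bystander: amber jar, 38 mm across, 75 high, origin under its centre.
- driver: bystander: screwdriver lying near the left edge of the work area.
- tipbox: bystander: open white plastic box 90 x 130 x 50 mm near the right edge, origin under its centre.
Mind the look-alikes: they are no part of the job. What is shaped like the part that bears head2_mid but green is not meant.

How it is judged:
By the outcome, as a careful person would: the job done as asked, in the order asked, and still so for the second after the job is handed in, with the robot touching nothing.
Of head2, head3, head4 only 1 to 3 are there at a start; the rules pass over those that are not, and their reading is None.
At some moment in a run one of head0, head1, head2, head3, head4 may be knocked a few centimetres aside while the robot is not near it.
Once in a run the grip may slacken for a moment while it holds something.
It also fails if it takes over 210 s, if anything falls off the work surface, if the arm or the gripper's body presses on something with over 40 N, if the wrist force passes 120 N, or if a joint passes its speed limit or range.

## Robot

A 6-joint arm with a two-finger parallel gripper is mounted at the origin on the work surface. World frame = base frame: x ahead of the robot, y to its left, z up, the work surface at z = 0. Lengths are in m, angles in rad, forces in N, time in s.
With the tool pointing down it reaches from about 0.35 to 0.775 m from the base axis. Payload 7.3 kg.
Tool frame: the origin (TCP) lies at the very end of the fingers, on their centre line; the grasp point (between the pads) lies robot.pinch_z behind it (robot.pinch_z is the distance from the TCP to the grasp point, in m); y points along the fingers, z is the direction in which the jaws open and shut, and the axes are right-handed (so a half turn about y gives the same grasp; the last joint's range is limited). The gripper opens to 92 mm and grips with 3 to 60 N. Pads are 19 mm wide; open, the fingers measure 130 mm over their backs; the gripper's body (75 mm by 190 mm) begins 47 mm behind the grasp point.
Start: joints at [1.038, 0.342, 1.524, -0, 1.275, -0.146], TCP at [0.198, 0.486, 0.227] pointing down, gripper open.
Joint ranges: [-2.53, 2.53], [-0.77, 2.02], [0.04, 2.7], [-1, 4.14], [0.28, 2.66], [-3.11, 3.11]. Speed limits (rad/s): [2.57, 2.57, 3.14, 3.14, 3.14, 3.14].

## Interface

Orientations are given as [roll, pitch, yaw] about the fixed x, y, z axes, in that order (R = Rz(yaw) Ry(pitch) Rx(roll)).
In Python, from cell import status, viewer, robot gives the robot as it stands. The module is installed in compiled form; this text tells all that it offers.
- The arm moves only by the shell command python3 -m pendant 'ROWS' [FORCE]. ROWS is JSON, a list that holds one entry, the list of rows, each a list of 7 numbers: the shift along the tool's x, y, z in cm, then the turn, a rotation vector about the tool's x, y, z in rad, then the finger opening in cm, from 0 to 9.18. A call has 1 to 20 rows; each row is the pose to reach, as a shift and turn from the pose commanded when the call began, along the tool's axes at that moment; what a row does not reach only later rows make up. A row lasts 1/10 s, in which the tool goes at most 50 mm and 8.59 degrees, less where a joint would pass 70% of its speed; a pose out of reach is approached as far as the arm can. A call with a gripper value outside its range is refused whole. The fingers move at their own pace and stop on an object; FORCE is the grip in N (left out, the last holds). Time passes only in rows, so rows that repeat a pose let the fingers close. It gives the time, the measured TCP pose, the force and the opening at its end, in the units of the state.
- status.observe(): the state, without advancing time (a new reading comes with each control period).
- viewer.read_camera(name): name is "scene" or "top"; returns a dict with "image" (384x512x3 uint8, red, green, blue), "range_z" (384x512 float32, m along the optical axis (not along the pixel's ray), 0 where there is no reading), "fx", "fy", "cx", "cy" (pixels), "distortion" ([k1, k2, p1, p2, k3] as OpenCV has them; the pictures are not rectified), "camera_from_world" (4x4, takes a point from world to camera coordinates). Camera axes: x right, y up, looking along -z (the intrinsics and any distortion apply to the point x, -y, -z); pixel columns grow to the right and rows downward; lengths in m; the calibration is good to about 2 mm. A picture is of the moment at which its call begins.
- robot.hand_in(): hands the job in, once; it reports no verdict.
The state is a dict: "time": time; "qpos": joint angles; "qvel": joint speeds; "joint_efforts": joint torques, N m; "tool_pos": TCP position; "tool_rot": TCP orientation; "contact_force": force on the tool from outside, world axes, zero at the start; "torque": the same for the moment, N m; "opening": finger opening in m.
Only numpy, scipy, OpenCV 4.12 (cv2) and the standard library are available. Lean on these libraries where they do the work, as an engineer would, in place of code of your own. Each camera call takes 0.05 s, during which the arm holds its last target. There are 200 camera calls.

## Working session

There is one attempt and no reset: what is moved stays moved. The work goes in short steps, Python scripts to look and compute and a shell command to move; the robot and the scene stay as the last step left them, time stands still between calls to the robot, and variables do not carry over. Pictures are saved under pics/ and viewed, about 12 in all and at most 16, crops included, and the job is handed in when it is done.

```bash
mkdir -p pics
python3 - <<'E'
from cell import status, viewer, robot
import cv2,numpy as np
s=status.observe(); print(s); print(robot.pinch_z)
for n in("top","scene"):
    c=viewer.read_camera(n); cv2.imwrite(f"pics/{n}0.png",cv2.resize(c["image"][:,:,::-1],None,fx=1.5,fy=1.5,interpolation=cv2.INTER_CUBIC))
    print(n,c["fx"],c["fy"],c["cx"],c["cy"],c["distortion"]); print(np.round(c["camera_from_world"],4), (c["range_z"]>0).mean())
E
```

```text
{'time': 0.0, 'qpos': array([ 1.03800928e+00,  3.42704487e-01,  1.52503798e+00,  1.65454681e-05,
        1.27542110e+00, -1.45975802e-01]), 'qvel': array([ 0.00151482,  0.00116473,  0.00033729,  0.00044222, -0.00100318,
       -0.00134971]), 'joint_efforts': array([ 2.68874510e-04, -4.31248319e+01, -2.44213575e+01,  7.17106042e-02,
        5.60665154e-02, -9.83144105e-05]), 'tool_pos': array([0.19779486, 0.4858574 , 0.22604713]), 'tool_rot': array([-1.57234823e+00,  2.44154067e-04, -3.86816266e-01]), 'contact_force': array([-0.94594366, -0.81377798,  0.00488677]), 'torque': array([ 0.01535291, -0.06377387,  0.02022295]), 'opening': 0.09157394593029876}
0.0188
top 497.1453183039473 497.1453183039473 247.33118805531237 196.55486757414542 [-0.01640597  0.          0.          0.          0.        ]
[[ 0.0143 -0.9999  0.0049 -0.0053]
 [ 0.9968  0.0147  0.079  -0.4939]
 [-0.0791  0.0038  0.9969 -1.6999]
 [ 0.      0.      0.      1.    ]] 0.99603271484375
scene 355.1930879903215 355.1930879903215 251.72187256826473 191.37410254498556 [-0.03154461  0.          0.          0.          0.        ]
[[ 0.6302  0.7762 -0.0201 -0.3023]
 [-0.4953  0.4217  0.7595  0.1757]
 [ 0.598  -0.4687  0.6502 -1.3851]
 [ 0.      0.      0.      1.    ]] 0.9961293538411459
```

View pics/top0.png

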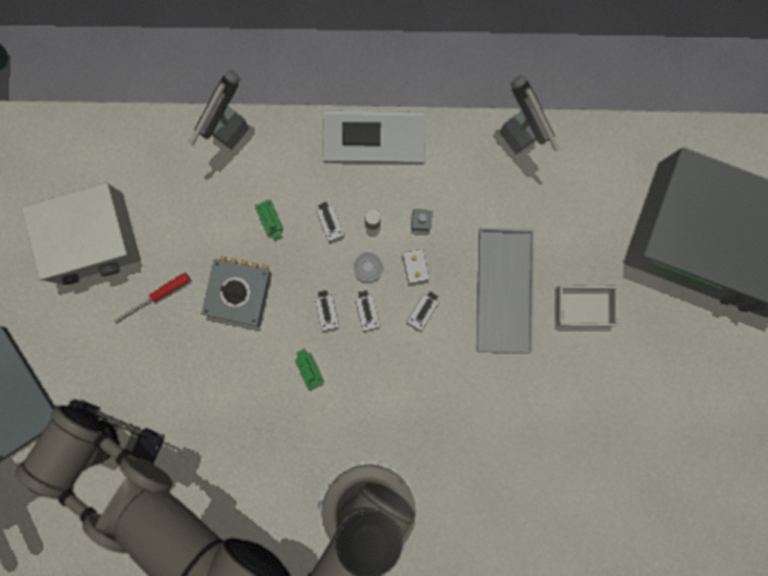

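View pics/scene0.png

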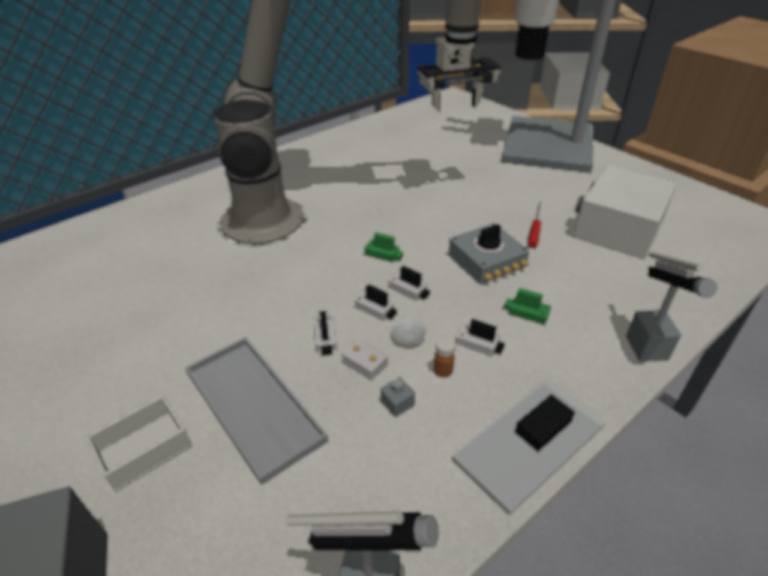

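The top view (1.5x) shows four finned modules at (330,221), (327,310), (368,310) and (423,310). The green look-alikes are at (269,219) and (309,369), the tray at (505,291), the attenuator at (237,291) and the plain relay at (415,267). The scene view also shows four.

```bash
cat > h.py <<'E'
from cell import status, viewer, robot
import cv2,numpy as np
def cam(n):
    c=viewer.read_camera(n); c["K"]=np.array([[c["fx"],0,c["cx"]],[0,c["fy"],c["cy"]],[0,0,1]]); c["D"]=np.array(c["distortion"]); return c
def cloud(c):
    h,w=c["range_z"].shape; u,v=np.meshgrid(np.arange(w),np.arange(h))
    p=cv2.undistortPoints(np.stack([u,v],-1).reshape(-1,1,2).astype(float),c["K"],c["D"]).reshape(h,w,2)
    d=c["range_z"]; P=np.stack([p[...,0]*d,-p[...,1]*d,-d],-1); M=np.linalg.inv(c["camera_from_world"])
    return P@M[:3,:3].T+M[:3,3]
def plane(c,uv,z):
    p=cv2.undistortPoints(np.array(uv,float).reshape(-1,1,2),c["K"],c["D"]).reshape(-1,2)
    M=np.linalg.inv(c["camera_from_world"]); r=np.c_[p[:,0],-p[:,1],-np.ones(len(p))]@M[:3,:3].T; o=M[:3,3]
    return o+r*((z-o[2])/r[:,2])[:,None]
def axis(P):
    # centre & yaw (mod pi) of point set
    (cx,cy),(a,b),t=cv2.minAreaRect(P[:,:2].astype(np.float32)*1000)
    q=cv2.boxPoints(((cx,cy),(a,b),t)); e=[q[1]-q[0],q[2]-q[1]]; e=max(e,key=np.linalg.norm)
    yaw=np.arctan2(e[1],e[0]); yaw=(yaw+np.pi/2)%np.pi-np.pi/2
    return cx/1000,cy/1000,sorted([a,b]),yaw
E
python3 - <<'E'
from h import *
np.set_printoptions(precision=4,suppress=True)
c=cam("top"); P=cloud(c); I=c["image"].astype(int); Z=P[...,2]
b=(P[...,0]>.25)&(P[...,0]<.85)&(abs(P[...,1])<.45)
flat=b&(I.min(-1)>130); print("bench z",np.median(Z[b]),np.std(Z[b&(abs(Z)<.004)]))
m=(b&(Z>.012)).astype(np.uint8)
n,l,st,ce=cv2.connectedComponentsWithStats(m)
for i in range(1,n):
    if st[i,4]<15: continue
    k=l==i; col=np.median(I[k],0); A=axis(P[k]); zt=np.percentile(Z[k],97)
    f=k&(Z>zt-.008); F=axis(P[f])
    print(i,st[i,4],ce[i],col,"z%.3f"%zt,"all",np.round(A[:2],3),np.round(A[2]),round(A[3],3),"top",f.sum(),np.round(F[:2],4),np.round(F[2]),round(F[3],3))
# modules by light box-colour vs dark
# tray corners: floor
E
```

```text
bench z 0.0007107657481306706 0.002184069156621683
151 171 [135.0292  86.3743] [88. 87. 81.] z0.195 all [0.594 0.211] [ 71. 618.] 0.596 top 22 [0.5999 0.1924] [ 21. 608.] 0.615
162 170 [363.6235  90.0941] [99.  96.5 92. ] z0.192 all [ 0.614 -0.177] [ 69. 627.] -0.735 top 19 [ 0.605 -0.176] [ 22. 616.] -0.677
173 63 [151.2222  93.6032] [57. 58. 55.] z0.074 all [0.842 0.342] [15. 34.] 1.547 top 22 [0.8427 0.341 ] [13. 31.] 1.547
182 775 [247.8929 100.9948] [143. 145. 140.] z0.048 all [0.604 0.001] [240. 492.] -0.0 top 54 [ 0.6091 -0.0013] [ 86. 495.] 0.133
187 62 [346.7742  96.5968] [62.  63.  59.5] z0.073 all [ 0.842 -0.34 ] [16. 33.] -1.571 top 21 [ 0.8431 -0.3408] [13. 27.] -1.571
274 284 [179.4261 145.588 ] [ 58. 110.  63.] z0.063 all [0.526 0.147] [ 50. 433.] 0.575 top 50 [0.5187 0.1355] [ 21. 409.] 0.617
276 279 [219.7204 147.4875] [140. 142. 137.] z0.065 all [0.538 0.053] [ 42. 369.] 0.358 top 34 [0.5249 0.0555] [ 15. 347.] 0.317
285 120 [248.125  145.5333] [157.5 157.5 147. ] z0.080 all [0.667 0.002] [35. 36.] 0.734 top 62 [0.6673 0.0006] [30. 35.] 0.015
287 184 [280.7935 146.2
[... 972 characters left out ...]
2.] 0.566 top 46 [0.4129 0.0696] [ 29. 162.] 0.662
438 279 [244.5663 207.0466] [144. 145. 140.] z0.062 all [0.434 0.005] [ 41. 146.] 0.231 top 52 [0.4223 0.0066] [ 19. 127.] 0.122
446 282 [281.8972 206.7057] [139.5 138.5 133. ] z0.062 all [ 0.418 -0.08 ] [ 51. 208.] -0.735 top 49 [ 0.4145 -0.0683] [ 23. 189.] -0.814
563 287 [205.446  246.0488] [ 53. 109.  60.] z0.063 all [0.35  0.092] [ 89. 157.] -1.11 top 48 [0.351  0.0843] [ 48. 145.] -1.157
564 40 [340.025 233.4  ] [124.  124.5 120. ] z0.026 all [ 0.366 -0.174] [  5. 365.] -1.538 top 22 [ 0.3663 -0.1741] [  5. 365.] -1.538
672 28 [ 58.25   277.9286] [16. 16. 16.] z0.572 all [0.252 0.446] [ 5. 11.] 0.971 top 6 [0.2531 0.4485] [3. 6.] 0.609
```

```bash
cat >> h.py <<'E'
def pca(P):
    m=(P.max(0)+P.min(0))[:2]/2; m=P[:,:2].mean(0); w,V=np.linalg.eigh(np.cov((P[:,:2]-m).T)); e=V[:,1]
    yaw=(np.arctan2(e[1],e[0])+np.pi/2)%np.pi-np.pi/2
    q=(P[:,:2]-m)@np.c_[e,[-e[1],e[0]]]
    return m,yaw,np.ptp(q,axis=0)*1000
def blobs(n,zlo=.012,zhi=.11):
    c=cam(n);P=cloud(c);I=c["image"].astype(int);Z=P[...,2]
    b=(P[...,0]>.28)&(P[...,0]<.76)&(abs(P[...,1])<.4)&(c["range_z"]>.3)&(Z>zlo)&(Z<zhi)
    N,l,st,ce=cv2.connectedComponentsWithStats(b.astype(np.uint8),connectivity=4)
    return c,P,I,[(ce[i],l==i) for i in range(1,N) if st[i,4]>=25]
E
python3 - <<'E'
from h import *
for n in("top","scene"):
    print(n); c,P,I,B=blobs(n)
    for ce,k in B:
        m,y,s=pca(P[k]); f=k&(P[...,2]>.042); col=np.median(I[k],0)
        g=col[1]>col[0]+20
        r=pca(P[f]) if f.sum()>8 else None
        print(ce.round(),k.sum(),"GREEN" if g else "","z%.3f"%np.percentile(P[k][:,2],95),m.round(4),round(y,3),s.round(),"| fin",r and (r[0].round(4),round(r[1],3),r[2].round()))
c=cam("top");P=cloud(c);Z=P[...,2]
k=(Z>.066)&(Z<.11)&(abs(P[...,0]-.44)<.06)&(abs(P[...,1]-.2)<.1);print("knob",k.sum());
k2=k&(Z>.084);m,y,s=pca(P[k2]);print(m,y,s,k2.sum(),Z[k2].mean())
E
python3 - <<'E'
from h import *
c=cam("top");a=c["image"][170:215,130:260];b=c["image"][150:240,310:420]
cv2.imwrite("pics/k.png",np.hstack([cv2.resize(c["image"][165:220,130:190,::-1],(480,440),interpolation=cv2.INTER_CUBIC),cv2.resize(b[:,:,::-1],(320,440),interpolation=cv2.INTER_CUBIC)]))
E
```

```text
top
[179. 145.] 277 GREEN z0.060 [0.6671 0.2396] 0.424 [93. 40.] | fin (array([0.6652, 0.2392]), np.float64(0.425), array([49., 14.]))
[220. 147.] 273  z0.060 [0.6622 0.1   ] 0.392 [91. 40.] | fin (array([0.6659, 0.1016]), np.float64(0.387), array([50., 14.]))
[248. 146.] 120  z0.079 [0.664  0.0018] 0.31 [37. 35.] | fin (array([0.6653, 0.0012]), np.float64(0.226), array([37., 34.]))
[281. 146.] 186  z0.058 [ 0.6679 -0.1106] -0.074 [46. 45.] | fin (array([ 0.6707, -0.111 ]), np.float64(0.771), array([54., 49.]))
[336. 155.] 92  z0.026 [ 0.6452 -0.3059] -1.558 [125.  40.] | fin None
[351. 207.] 171  z0.025 [ 0.4641 -0.356 ] -0.196 [256.  96.] | fin None
[319. 201.] 116  z0.024 [ 0.4826 -0.248 ] -0.007 [237.  18.] | fin None
[277. 177.] 300  z0.036 [ 0.562  -0.0991] 0.195 [72. 49.] | fin None
[245. 177.] 156  z0.024 [0.5636 0.0113] -1.486 [70. 68.] | fin None
[158. 194.] 1574  z0.068 [0.4963 0.3069] -0.044 [158. 147.] | fin (array([0.4939, 0.3094]), np.float64(0.988), array([166., 165.]))
[217. 207.] 281  z0.059 [0.4559 0.1039] 0.241 [90. 40.] | fin (array([0.4592, 0.1049]), np.float64(
[... 1191 characters left out ...]
14.]))
[272. 219.] 183  z0.021 [0.5586 0.014 ] 0.438 [71. 70.] | fin None
[320. 224.] 469  z0.058 [0.6711 0.0949] 0.436 [91. 43.] | fin (array([0.6705, 0.0988]), np.float64(0.404), array([50., 17.]))
[296. 237.] 319  z0.076 [ 0.675  -0.0062] 0.721 [37. 38.] | fin (array([ 0.6734, -0.0044]), np.float64(0.619), array([37., 39.]))
[171. 273.] 774  z0.022 [ 0.5325 -0.3112] -0.025 [290. 128.] | fin None
[243. 238.] 451  z0.035 [ 0.5692 -0.1041] 0.281 [74. 53.] | fin None
[265. 263.] 391  z0.057 [ 0.6783 -0.1184] 0.759 [60. 60.] | fin (array([ 0.6745, -0.1139]), np.float64(1.241), array([25., 23.]))
knob 28
[0.49128669 0.29194211] 1.5432284536006593 [13.71688716 13.31493917] 20 0.09312349361622231
```

View pics/k.png

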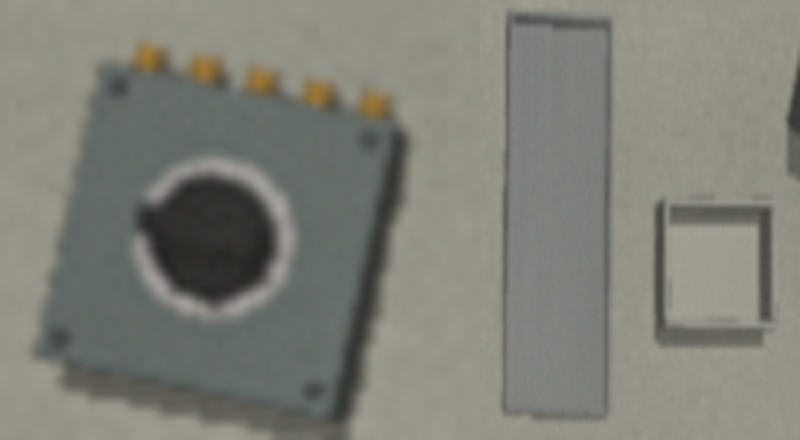

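The crop shows the knob's bar lying roughly left-right, with one end at crop (145,217) and its centre near (213,238). The tray is empty.

```bash
cat >> h.py <<'E'
def top(n,xy,zlo,zhi,r=.06):
    c=cam(n);P=cloud(c);k=(P[...,2]>zlo)&(P[...,2]<zhi)&(np.hypot(P[...,0]-xy[0],P[...,1]-xy[1])<r)&(c["range_z"]>.3)
    return P[k]
E
python3 - <<'E'
from h import *
for nm,xy,lo in(("A",(.667,.100),.053),("B",(.461,.104),.053),("C",(.462,.010),.053),("D",(.465,-.121),.053),("knob",(.497,.308),.083)):
    for n in("top","scene"):
        Q=top(n,xy,lo,lo+.02); m,y,s=pca(Q); a=axis(Q); print(nm,n,len(Q),m.round(4),round(y,3),s.round(),"rect",np.round(a[:2],4),round(a[3],3),Q[:,2].mean().round(4))
for n in("top","scene"):
    c=cam(n);P=cloud(c)
    k=(P[...,2]>.008)&(P[...,2]<.026)&(abs(P[...,0]-.51)<.19)&(abs(P[...,1]+.31)<.09)&(P[...,1]<-.2)&(c["range_z"]>.3);Q=P[k]
    print("tray",n,k.sum(),axis(Q),np.percentile(Q[:,:2],[1,99],axis=0))
    k=(abs(P[...,0]-.51)<.1)&(abs(P[...,1]+.30)<.04);print("floor z",np.median(P[k][:,2]))
E
```

```text
A top 55 [0.6676 0.1023] 0.392 [49. 14.] rect [0.6663 0.1016] 0.411 0.0584
A scene 79 [0.6695 0.1   ] 0.377 [49. 17.] rect [0.6688 0.0997] 0.341 0.0575
B top 58 [0.4583 0.1045] 0.242 [48. 14.] rect [0.4583 0.1046] 0.219 0.0581
B scene 62 [0.4617 0.1028] 0.191 [51. 16.] rect [0.4616 0.1043] 0.201 0.057
C top 53 [0.4612 0.0117] 0.248 [50. 13.] rect [0.4604 0.0115] 0.258 0.0585
C scene 65 [0.4622 0.0097] 0.277 [50. 17.] rect [0.4624 0.0102] 0.251 0.0573
D top 53 [ 0.4622 -0.1196] -0.558 [50. 14.] rect [ 0.4621 -0.1194] -0.551 0.0587
D scene 66 [ 0.4662 -0.1221] -0.544 [54. 14.] rect [ 0.4633 -0.1205] -0.533 0.0577
knob top 66 [0.4943 0.3101] 1.388 [49. 14.] rect [0.4942 0.3098] 1.363 0.0932
knob scene 71 [0.4977 0.3062] 1.372 [50. 17.] rect [0.4965 0.3088] 1.353 0.0907
tray top 890 (0.5060679321289062, -0.30911544799804686, [177.8009490966797, 370.2194519042969], np.float32(-0.0039429665)) [[ 0.34151931 -0.38668944]
 [ 0.66371767 -0.22957718]]
floor z 0.003968281603361268
tray scene 975 (0.513234375, -0.30935614013671875, [125.8818359375, 288.8202819824219], np.float32(-0.015457869)) [[ 0.37101471 -0.37323812]
 [ 0.6568797  -0.24668065]]
floor z 0.00464289002778806
```

```bash
cat >> h.py <<'E'
from scipy.spatial.transform import Rotation as Ro
def rel(x,y,z,yaw):
    "shift (cm) and turn about tool y, from the measured pose to grasp-point target x,y,z and yaw"
    s=status.observe(); R=Ro.from_euler("xyz",s["tool_rot"])
    d=R.inv().apply(np.array([x,y,z-robot.pinch_z])-s["tool_pos"])*100
    w=(R.inv()*Ro.from_euler("xyz",[-np.pi/2,0,yaw])).as_rotvec()
    print("t%.1f"%s["time"],"shift",d.round(2),"turn",w.round(3),"rows>=",max(np.linalg.norm(d)/5,np.linalg.norm(w)/.15).round(1))
TRAY=None
def mods():
    out=[]
    for n in("top","scene"):
        c,P,I,B=blobs(n)
        for ce,k in B:
            f=k&(P[...,2]>.053)&(P[...,2]<.068); col=np.median(I[k],0)
            if k.sum()>600 or f.sum()<25 or col[1]>col[0]+20: continue
            if np.median(I[f].sum(-1))>200: continue
            m,y,s=pca(P[f]); print(n,m.round(4),round(y,3),s.round(),"%.3f"%P[f][:,2].mean())
E
python3 - <<'E'
from h import *
c=cam("top"); q=plane(c,[(319.6,152.5),(354.7,154.1),(354,235),(317.9,234.1)],.02)[:,:2]
print(q.round(4),q.mean(0),[np.linalg.norm(q[i]-q[i-1]).round(3) for i in range(4)])
mods()
rel(.6675,.101,.16,.39)
E
```

```text
[[ 0.6516 -0.2479]
 [ 0.6479 -0.3705]
 [ 0.3665 -0.3673]
 [ 0.3679 -0.2428]] [ 0.50847458 -0.30713638] [np.float64(0.284), np.float64(0.123), np.float64(0.281), np.float64(0.124)]
top [0.6669 0.1018] 0.407 [49. 13.] 0.058
top [0.4603 0.1049] 0.204 [49. 13.] 0.058
top [0.461  0.0115] 0.251 [50. 14.] 0.057
top [ 0.463 -0.12 ] -0.526 [49. 14.] 0.058
scene [0.4612 0.1031] 0.212 [50. 17.] 0.057
scene [0.4632 0.0097] 0.226 [51. 16.] 0.057
scene [ 0.4654 -0.1216] -0.541 [51. 14.] 0.058
scene [0.6694 0.1001] 0.379 [51. 17.] 0.057
t1.1 shift [ 58.01   8.55 -17.97] turn [-0.    -0.777  0.   ] rows>= 12.3
```

```bash
python3 -m pendant '[[[58,6,-18,0,-0.777,0,5],[58,6,-18,0,-0.777,0,5],[58,6,-18,0,-0.777,0,5],[58,6,-18,0,-0.777,0,5],[58,6,-18,0,-0.777,0,5],[58,6,-18,0,-0.777,0,5],[58,6,-18,0,-0.777,0,5],[58,6,-18,0,-0.777,0,5],[58,6,-18,0,-0.777,0,5],[58,6,-18,0,-0.777,0,5],[58,6,-18,0,-0.777,0,5],[58,6,-18,0,-0.777,0,5],[58,6,-18,0,-0.777,0,5],[58,6,-18,0,-0.777,0,5],[58,6,-18,0,-0.777,0,5],[58,6,-18,0,-0.777,0,5]]]' 25
python3 -c "
from h import *
mods();rel(.668,.101,.046,.393)"
```

```text
time: 2.7
tool_pos: [0.6666, 0.1016, 0.1668]
tool_rot: [-1.57, 0.0, 0.391]
contact_force: [-0.8, 0.3, -0.1]
opening: 0.05
top [0.658  0.0982] 0.373 [30. 14.] 0.058
top [ 0.4619 -0.1188] -0.542 [49. 14.] 0.058
scene [0.4612 0.1029] 0.219 [51. 17.] 0.057
scene [0.4623 0.0098] 0.218 [50. 17.] 0.057
scene [ 0.4661 -0.1218] -0.528 [52. 14.] 0.057
scene [0.6684 0.1   ] 0.409 [49. 18.] 0.057
t2.8 shift [ 0.08 14.01 -0.15] turn [-0.    -0.001  0.   ] rows>= 2.8
```

```bash
python3 -m pendant '[[[0.1,4,-0.1,0,0,0,5],[0.1,8,-0.1,0,0,0,5],[0.1,10,-0.1,0,0,0,5],[0.1,12,-0.1,0,0,0,5],[0.1,13,-0.1,0,0,0,5],[0.1,13.9,-0.1,0,0,0,5],[0.1,13.9,-0.1,0,0,0,5],[0.1,13.9,-0.1,0,0,0,1],[0.1,13.9,-0.1,0,0,0,1],[0.1,13.9,-0.1,0,0,0,1],[0.1,13.9,-0.1,0,0,0,1],[0.1,13.9,-0.1,0,0,0,1],[0.1,13.9,-0.1,0,0,0,1],[0.1,12,-0.1,0,0,0,1],[0.1,9,-0.1,0,0,0,1],[0.1,6,-0.1,0,0,0,1],[0.1,3.5,-0.1,0,0,0,1],[0.1,3.5,-0.1,0,0,0,1]]]' 25
python3 -c "
from h import *
mods();y=-.015;c=np.array([.510,-.308]);
for o in(.099,.033,-.033,-.099): print((c+o*np.array([np.cos(y),np.sin(y)])).round(4))
rel(.609,-.3095,.15,-1.586)"
```

```text
time: 4.6
tool_pos: [0.6707, 0.1003, 0.136]
tool_rot: [-1.573, -0.007, 0.39]
contact_force: [0.8, 0.0, -0.2]
opening: 0.0137
top [0.4604 0.0113] 0.291 [49. 14.] 0.059
scene [0.4607 0.1026] 0.227 [50. 17.] 0.057
scene [0.4623 0.0096] 0.261 [51. 17.] 0.057
scene [ 0.4661 -0.122 ] -0.541 [52. 14.] 0.058
[ 0.609  -0.3095]
[ 0.543  -0.3085]
[ 0.477  -0.3075]
[ 0.411  -0.3065]
t4.7 shift [-2.107e+01  1.000e-02 -3.563e+01] turn [ 0.     1.976 -0.   ] rows>= 13.2
```

```bash
python3 -m pendant '[[[-2,0,-3.5,0,0.14,0,1],[-4,0,-7,0,0.28,0,1],[-6,0,-10.5,0,0.42,0,1],[-8,0,-14,0,0.56,0,1],[-10,0,-17.5,0,0.7,0,1],[-12,0,-21,0,0.84,0,1],[-14,0,-24,0,0.98,0,1],[-16,0,-27,0,1.12,0,1],[-18,0,-30,0,1.26,0,1],[-20,0,-33,0,1.4,0,1],[-21.1,0,-35.6,0,1.54,0,1],[-21.1,0,-35.6,0,1.68,0,1],[-21.1,0,-35.6,0,1.82,0,1],[-21.1,0,-35.6,0,1.976,0,1],[-21.1,0,-35.6,0,1.976,0,1],[-21.1,0,-35.6,0,1.976,0,1],[-21.1,0,-35.6,0,1.976,0,1]]]' 25
python3 - <<'E'
from h import *
rel(.609,-.3095,.051,-1.586)
c=cam("scene"); cv2.imwrite("pics/c1.png",cv2.resize(c["image"][180:350,50:300,::-1],None,fx=3,fy=3))
E
```

```text
time: 6.4
tool_pos: [0.6086, -0.309, 0.1307]
tool_rot: [-1.572, 0.001, -1.583]
contact_force: [-0.5, 0.5, -1.1]
opening: 0.0138
t6.4 shift [0.06 9.85 0.06] turn [ 0.001  0.003 -0.001] rows>= 2.0
```

View pics/c1.png

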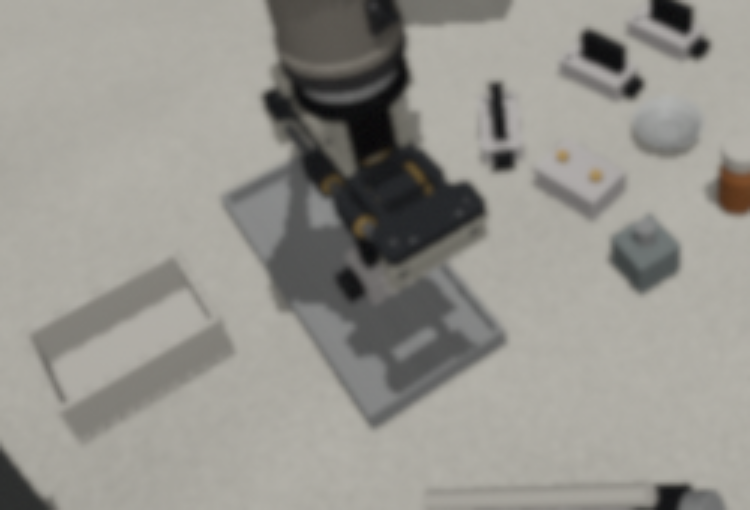

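The module is held above the +x slot of the tray (nose at crop (350,283)), with clear space below it. I'll lower it and release.

```bash
python3 -m pendant '[[[0,3,0,0,0,0,1],[0,6,0,0,0,0,1],[0,8,0,0,0,0,1],[0,9,0,0,0,0,1],[0,9.4,0,0,0,0,1],[0,9.75,0,0,0,0,1],[0,9.75,0,0,0,0,1],[0,9.75,0,0,0,0,1],[0,9.75,0,0,0,0,4],[0,9.75,0,0,0,0,4],[0,9.75,0,0,0,0,4],[0,7,0,0,0,0,4],[0,3,0,0,0,0,4],[0,0,0,0,0,0,4],[0,0,0,0,0,0,4]]]' 25
python3 -c "
from h import *
mods();rel(.4605,.104,.16,.22)"
```

```text
time: 7.95
tool_pos: [0.6112, -0.3108, 0.1377]
tool_rot: [-1.562, -0.005, -1.586]
contact_force: [0.3, -0.8, 0.2]
opening: 0.04
top [ 0.4635 -0.12  ] -0.543 [47. 14.] 0.058
scene [0.4613 0.1031] 0.179 [49. 16.] 0.057
scene [0.4634 0.0099] 0.226 [50. 17.] 0.057
scene [ 0.4659 -0.122 ] -0.547 [52. 14.] 0.058
t8.1 shift [-41.12  -0.92 -15.48] turn [-0.    -1.806  0.002] rows>= 12.0
```

```bash
python3 -m pendant '[[[-41.1,-1,-15.5,0,-1.806,0,5],[-41.1,-1,-15.5,0,-1.806,0,5],[-41.1,-1,-15.5,0,-1.806,0,5],[-41.1,-1,-15.5,0,-1.806,0,5],[-41.1,-1,-15.5,0,-1.806,0,5],[-41.1,-1,-15.5,0,-1.806,0,5],[-41.1,-1,-15.5,0,-1.806,0,5],[-41.1,-1,-15.5,0,-1.806,0,5],[-41.1,-1,-15.5,0,-1.806,0,5],[-41.1,-1,-15.5,0,-1.806,0,5],[-41.1,-1,-15.5,0,-1.806,0,5],[-41.1,-1,-15.5,0,-1.806,0,5],[-41.1,-1,-15.5,0,-1.806,0,5],[-41.1,-1,-15.5,0,-1.806,0,5],[-41.1,-1,-15.5,0,-1.806,0,5],[-41.1,-1,-15.5,0,-1.806,0,5],[-41.1,-1,-15.5,0,-1.806,0,5]]]' 25
python3 - <<'E'
from h import *
mods();rel(.4605,.104,.046,.22)
for n in("top","scene"):
    Q=top(n,(.61,-.31),.056,.075); print(n,len(Q),pca(Q),Q[:,2].mean())
E
```

```text
time: 9.75
tool_pos: [0.46, 0.1039, 0.1416]
tool_rot: [-1.571, 0.0, 0.219]
contact_force: [0.7, 0.5, -0.5]
opening: 0.0501
top [ 0.4613 -0.1186] -0.543 [50. 14.] 0.057
scene [0.4613 0.1025] 0.208 [51. 18.] 0.057
scene [0.4624 0.0097] 0.269 [50. 17.] 0.057
scene [ 0.4653 -0.1215] -0.549 [52. 14.] 0.057
t9.8 shift [ 0.04 11.45 -0.  ] turn [-0.    -0.001  0.   ] rows>= 2.3
top 63 (array([ 0.60913126, -0.30720893]), np.float64(1.526621481587875), array([48.03896655, 16.0283557 ])) 0.062489071183538684
scene 130 (array([ 0.61147757, -0.30946748]), np.float64(1.5594125534797962), array([47.84990922, 16.6296799 ])) 0.0614745061363723
```

A is upright in the tray (fin top at 62-63 mm, as expected). Next is B.

```bash
python3 -m pendant '[[[0,4,0,0,0,0,5],[0,7,0,0,0,0,5],[0,9,0,0,0,0,5],[0,10.5,0,0,0,0,5],[0,11.4,0,0,0,0,5],[0,11.4,0,0,0,0,5],[0,11.4,0,0,0,0,1],[0,11.4,0,0,0,0,1],[0,11.4,0,0,0,0,1],[0,11.4,0,0,0,0,1],[0,11.4,0,0,0,0,1],[0,11.4,0,0,0,0,1],[0,9,0,0,0,0,1],[0,6,0,0,0,0,1],[0,3,0,0,0,0,1],[0,1,0,0,0,0,1],[0,1,0,0,0,0,1]]]' 25
python3 -c "
from h import *
mods();rel(.543,-.3085,.15,-1.586)"
```

```text
time: 11.65
tool_pos: [0.4616, 0.1041, 0.134]
tool_rot: [-1.572, -0.005, 0.22]
contact_force: [-0.2, 0.4, -1.1]
opening: 0.0137
top [ 0.4613 -0.1186] -0.519 [47. 14.] 0.058
scene [0.4628 0.0095] 0.271 [51. 16.] 0.057
scene [ 0.4656 -0.1218] -0.547 [52. 14.] 0.057
t11.8 shift [ -0.88  -0.   -42.07] turn [ 0.     1.806 -0.   ] rows>= 12.0
```

```bash
python3 -m pendant '[[[0,0,-3,0,0.14,0,1],[0,0,-6,0,0.28,0,1],[-0.5,0,-9.5,0,0.42,0,1],[-0.5,0,-13,0,0.56,0,1],[-0.9,0,-16.5,0,0.7,0,1],[-0.9,0,-20,0,0.84,0,1],[-0.9,0,-23.5,0,0.98,0,1],[-0.9,0,-27,0,1.12,0,1],[-0.9,0,-30.5,0,1.26,0,1],[-0.9,0,-34,0,1.4,0,1],[-0.9,0,-37,0,1.54,0,1],[-0.9,0,-40,0,1.68,0,1],[-0.9,0,-42.1,0,1.806,0,1],[-0.9,0,-42.1,0,1.806,0,1],[-0.9,0,-42.1,0,1.806,0,1],[-0.9,0,-42.1,0,1.806,0,1]]]' 25
python3 - <<'E'
from h import *
rel(.543,-.3085,.051,-1.586);mods()
E
```

```text
time: 13.35
tool_pos: [0.5426, -0.3075, 0.1304]
tool_rot: [-1.573, 0.002, -1.584]
contact_force: [-0.1, 0.5, -1.0]
opening: 0.0137
t13.3 shift [0.11 9.82 0.06] turn [ 0.002  0.002 -0.002] rows>= 2.0
top [0.461  0.0117] 0.252 [50. 13.] 0.058
top [ 0.462  -0.1196] -0.589 [49. 14.] 0.058
scene [0.4632 0.0098] 0.247 [52. 17.] 0.057
scene [ 0.466  -0.1221] -0.551 [49. 14.] 0.058
```

```bash
python3 -m pendant '[[[0,3,0,0,0,0,1],[0,6,0,0,0,0,1],[0,8,0,0,0,0,1],[0,9,0,0,0,0,1],[0,9.4,0,0,0,0,1],[0,9.75,0,0,0,0,1],[0,9.75,0,0,0,0,1],[0,9.75,0,0,0,0,1],[0,9.75,0,0,0,0,4],[0,9.75,0,0,0,0,4],[0,9.75,0,0,0,0,4],[0,7,0,0,0,0,4],[0,3,0,0,0,0,4],[0,0,0,0,0,0,4],[0,0,0,0,0,0,4]]]' 25
python3 -c "
from h import *
mods();rel(.462,.0105,.16,.255)"
```

```text
time: 14.95
tool_pos: [0.5455, -0.3104, 0.137]
tool_rot: [-1.563, -0.006, -1.586]
contact_force: [-0.2, -0.5, 0.8]
opening: 0.0399
top [ 0.4617 -0.119 ] -0.59 [48. 13.] 0.058
scene [0.4624 0.0099] 0.239 [50. 15.] 0.057
scene [ 0.466  -0.1219] -0.529 [53. 14.] 0.057
t15.1 shift [-31.81  -0.92  -8.61] turn [-0.    -1.841  0.002] rows>= 12.3
```

```bash
python3 -m pendant '[[[-31.8,-1,-8.6,0,-1.841,0,5],[-31.8,-1,-8.6,0,-1.841,0,5],[-31.8,-1,-8.6,0,-1.841,0,5],[-31.8,-1,-8.6,0,-1.841,0,5],[-31.8,-1,-8.6,0,-1.841,0,5],[-31.8,-1,-8.6,0,-1.841,0,5],[-31.8,-1,-8.6,0,-1.841,0,5],[-31.8,-1,-8.6,0,-1.841,0,5],[-31.8,-1,-8.6,0,-1.841,0,5],[-31.8,-1,-8.6,0,-1.841,0,5],[-31.8,-1,-8.6,0,-1.841,0,5],[-31.8,-1,-8.6,0,-1.841,0,5],[-31.8,-1,-8.6,0,-1.841,0,5],[-31.8,-1,-8.6,0,-1.841,0,5],[-31.8,-1,-8.6,0,-1.841,0,5],[-31.8,-1,-8.6,0,-1.841,0,5]]]' 25
python3 - <<'E'
from h import *
mods();rel(.462,.0105,.046,.255)
for x in(.61,.545):
  for n in("top","scene"):
    Q=top(n,(x,-.31),.056,.075,.032); print(n,len(Q),pca(Q),Q[:,2].mean())
E
```

```text
time: 16.65
tool_pos: [0.4616, 0.0105, 0.1412]
tool_rot: [-1.57, 0.001, 0.254]
contact_force: [-1.8, 0.2, 0.5]
opening: 0.0499
top [ 0.4619 -0.1197] -0.548 [48. 13.] 0.058
scene [0.4618 0.0091] 0.24 [49. 18.] 0.057
scene [ 0.4658 -0.1219] -0.551 [51. 14.] 0.058
t16.8 shift [ 0.02 11.43 -0.  ] turn [-0. -0. -0.] rows>= 2.3
top 66 (array([ 0.60918299, -0.30669089]), np.float64(1.5184917862915022), array([47.59454263, 15.05548568])) 0.06286152539103483
scene 134 (array([ 0.61160445, -0.30927957]), np.float64(1.54966554779325), array([47.49403266, 16.61064146])) 0.06146087428781207
top 59 (array([ 0.54291187, -0.30737952]), np.float64(-1.5586635468668169), array([49.01733889, 13.49972074])) 0.06254744069221461
scene 123 (array([ 0.54645791, -0.30898434]), np.float64(-1.5540872534301213), array([47.93321743, 17.41514761])) 0.06159296716109652
```

```bash
python3 -m pendant '[[[0,4,0,0,0,0,5],[0,7,0,0,0,0,5],[0,9,0,0,0,0,5],[0,10.5,0,0,0,0,5],[0,11.4,0,0,0,0,5],[0,11.4,0,0,0,0,5],[0,11.4,0,0,0,0,1],[0,11.4,0,0,0,0,1],[0,11.4,0,0,0,0,1],[0,11.4,0,0,0,0,1],[0,11.4,0,0,0,0,1],[0,11.4,0,0,0,0,1],[0,9,0,0,0,0,1],[0,6,0,0,0,0,1],[0,3,0,0,0,0,1],[0,1,0,0,0,0,1],[0,1,0,0,0,0,1]]]' 25
python3 -c "
from h import *
mods();rel(.477,-.3075,.15,-1.586)"
```

```text
time: 18.65
tool_pos: [0.4636, 0.0103, 0.1341]
tool_rot: [-1.573, -0.005, 0.255]
contact_force: [-0.2, -0.3, -1.5]
opening: 0.0137
top [ 0.4633 -0.1193] -0.526 [49. 14.] 0.058
scene [ 0.4658 -0.1219] -0.555 [53. 14.] 0.058
t18.8 shift [-6.550e+00  1.000e-02 -3.116e+01] turn [-0.     1.841 -0.   ] rows>= 12.3
```

```bash
python3 -m pendant '[[[-0.5,0,-2.4,0,0.14,0,1],[-1,0,-5,0,0.28,0,1],[-1.5,0,-7.5,0,0.42,0,1],[-2,0,-10,0,0.56,0,1],[-2.5,0,-12.5,0,0.7,0,1],[-3,0,-15,0,0.84,0,1],[-3.5,0,-17.5,0,0.98,0,1],[-4,0,-20,0,1.12,0,1],[-4.5,0,-22.5,0,1.26,0,1],[-5,0,-25,0,1.4,0,1],[-5.5,0,-27.5,0,1.54,0,1],[-6.1,0,-30,0,1.68,0,1],[-6.5,0,-31.2,0,1.841,0,1],[-6.5,0,-31.2,0,1.841,0,1],[-6.5,0,-31.2,0,1.841,0,1],[-6.5,0,-31.2,0,1.841,0,1]]]' 25
python3 - <<'E'
from h import *
rel(.477,-.3075,.051,-1.586);mods()
E
```

```text
time: 20.35
tool_pos: [0.4776, -0.3067, 0.1308]
tool_rot: [-1.572, 0.002, -1.582]
contact_force: [0.0, 1.0, -1.1]
opening: 0.0136
t20.4 shift [ 0.1   9.86 -0.04] turn [ 0.001  0.004 -0.002] rows>= 2.0
top [ 0.4619 -0.119 ] -0.534 [49. 14.] 0.057
scene [ 0.466  -0.1221] -0.545 [50. 14.] 0.058
```

```bash
python3 -m pendant '[[[0,3,0,0,0,0,1],[0,6,0,0,0,0,1],[0,8,0,0,0,0,1],[0,9,0,0,0,0,1],[0,9.4,0,0,0,0,1],[0,9.8,0,0,0,0,1],[0,9.8,0,0,0,0,1],[0,9.8,0,0,0,0,1],[0,9.8,0,0,0,0,4],[0,9.8,0,0,0,0,4],[0,9.8,0,0,0,0,4],[0,7,0,0,0,0,4],[0,3,0,0,0,0,4],[0,0,0,0,0,0,4],[0,0,0,0,0,0,4]]]' 25
python3 -c "
from h import *
mods();rel(.464,-.1207,.16,-.545)"
```

```text
time: 21.95
tool_pos: [0.4799, -0.3096, 0.1365]
tool_rot: [-1.564, -0.006, -1.586]
contact_force: [0.5, -0.0, -0.2]
opening: 0.0401
top [ 0.4623 -0.1194] -0.528 [49. 14.] 0.058
scene [ 0.4653 -0.1215] -0.539 [51. 14.] 0.058
t22.1 shift [-18.7   -0.92  -1.68] turn [-1.000e-03 -1.041e+00  1.000e-03] rows>= 6.9
```

```bash
python3 -m pendant '[[[-18.7,-1,-1.7,0,-1.041,0,5],[-18.7,-1,-1.7,0,-1.041,0,5],[-18.7,-1,-1.7,0,-1.041,0,5],[-18.7,-1,-1.7,0,-1.041,0,5],[-18.7,-1,-1.7,0,-1.041,0,5],[-18.7,-1,-1.7,0,-1.041,0,5],[-18.7,-1,-1.7,0,-1.041,0,5],[-18.7,-1,-1.7,0,-1.041,0,5],[-18.7,-1,-1.7,0,-1.041,0,5],[-18.7,-1,-1.7,0,-1.041,0,5],[-18.7,-1,-1.7,0,-1.041,0,5]]]' 25
python3 - <<'E'
from h import *
mods();rel(.464,-.1207,.046,-.545)
E
```

```text
time: 23.15
tool_pos: [0.4635, -0.1207, 0.1414]
tool_rot: [-1.571, 0.001, -0.547]
contact_force: [0.7, -0.2, -0.1]
opening: 0.0499
scene [ 0.4659 -0.1219] -0.544 [52. 14.] 0.058
t23.2 shift [ 0.04 11.44  0.02] turn [-0.    -0.001 -0.   ] rows>= 2.3
```

```bash
python3 -m pendant '[[[0,4,0,0,0,0,5],[0,7,0,0,0,0,5],[0,9,0,0,0,0,5],[0,10.5,0,0,0,0,5],[0,11.4,0,0,0,0,5],[0,11.4,0,0,0,0,5],[0,11.4,0,0,0,0,1],[0,11.4,0,0,0,0,1],[0,11.4,0,0,0,0,1],[0,11.4,0,0,0,0,1],[0,11.4,0,0,0,0,1],[0,11.4,0,0,0,0,1],[0,9,0,0,0,0,1],[0,6,0,0,0,0,1],[0,3,0,0,0,0,1],[0,1,0,0,0,0,1],[0,1,0,0,0,0,1]]]' 25
python3 -c "
from h import *
mods();rel(.411,-.3065,.15,-1.586)"
```

```text
time: 24.95
tool_pos: [0.4651, -0.1212, 0.1341]
tool_rot: [-1.57, -0.005, -0.545]
contact_force: [-0.3, 0.3, -2.0]
opening: 0.014
t25.1 shift [  5.16   0.   -18.62] turn [ 0.     1.041 -0.   ] rows>= 6.9
```

```bash
python3 -m pendant '[[[0.6,0,-2.1,0,0.12,0,1],[1.2,0,-4.2,0,0.24,0,1],[1.8,0,-6.3,0,0.36,0,1],[2.4,0,-8.4,0,0.48,0,1],[3,0,-10.5,0,0.6,0,1],[3.6,0,-12.6,0,0.72,0,1],[4.2,0,-14.7,0,0.84,0,1],[4.8,0,-16.8,0,0.96,0,1],[5.2,0,-18.6,0,1.041,0,1],[5.2,0,-18.6,0,1.041,0,1],[5.2,0,-18.6,0,1.041,0,1],[5.2,0,-18.6,0,1.041,0,1]]]' 25
python3 - <<'E'
from h import *
rel(.411,-.3065,.051,-1.586);mods()
c=cam("scene"); cv2.imwrite("pics/c2.png",cv2.resize(c["image"][180:350,50:300,::-1],None,fx=3,fy=3))
E
```

```text
time: 26.25
tool_pos: [0.4116, -0.3055, 0.1308]
tool_rot: [-1.572, 0.002, -1.584]
contact_force: [0.1, -0.1, -0.3]
opening: 0.0134
t26.2 shift [ 0.11  9.86 -0.04] turn [ 0.001  0.002 -0.002] rows>= 2.0
```

View pics/c2.png

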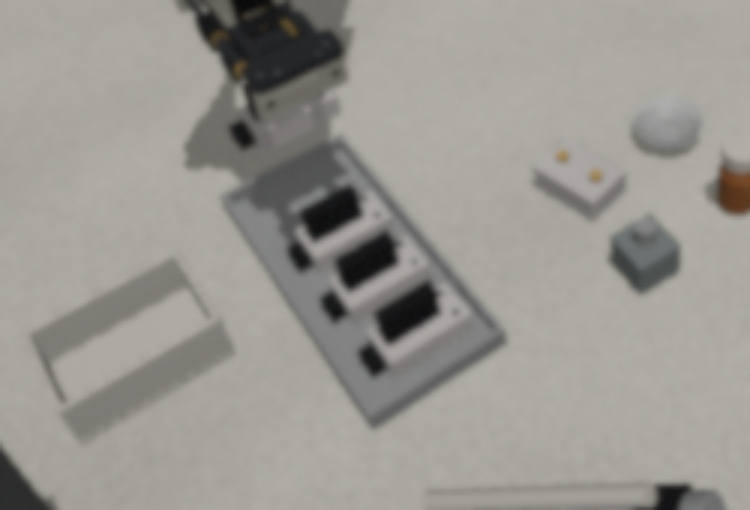

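Three modules stand upright in the tray (fins at crop (332,212), (367,261) and (408,312)). The fourth is held over the last slot. I'll lower it in two steps to guard against slip.

```bash
python3 -m pendant '[[[0,3,0,0,0,0,1],[0,6,0,0,0,0,1],[0,7.5,0,0,0,0,1],[0,8.5,0,0,0,0,1],[0,9,0,0,0,0,1],[0,9,0,0,0,0,1],[0,9,0,0,0,0,1]]]' 25
python3 -c "
from h import *
rel(.411,-.3065,.0513,-1.586)"
```

```text
time: 27.1
tool_pos: [0.4122, -0.307, 0.0424]
tool_rot: [-1.57, -0.001, -1.586]
contact_force: [-0.4, -0.4, -1.9]
opening: 0.0137
t27.1 shift [-0.05  0.99 -0.13] turn [-0.001  0.     0.001] rows>= 0.2
```

```bash
python3 -m pendant '[[[0,0.4,0,0,0,0,1],[0,0.85,0,0,0,0,1],[0,0.85,0,0,0,0,1],[0,0.85,0,0,0,0,1],[0,0.85,0,0,0,0,4],[0,0.85,0,0,0,0,4],[0,0.85,0,0,0,0,4],[0,-2,0,0,0,0,4],[0,-6,0,0,0,0,4],[0,-10,0,0,0,0,4],[0,-10,0,0,0,0,4]]]' 25
python3 -c "
from h import *
mods();rel(.4955,.3090,.16,1.37-np.pi)"
```

```text
time: 28.2
tool_pos: [0.414, -0.3088, 0.1469]
tool_rot: [-1.563, -0.007, -1.586]
contact_force: [-0.6, -0.7, 0.3]
opening: 0.04
t28.3 shift [-6.171e+01  5.000e-02  7.430e+00] turn [-0.002  0.186  0.001] rows>= 12.4
```

```bash
python3 -m pendant '[[[-61.7,0,7.4,0,0.186,0,5],[-61.7,0,7.4,0,0.186,0,5],[-61.7,0,7.4,0,0.186,0,5],[-61.7,0,7.4,0,0.186,0,5],[-61.7,0,7.4,0,0.186,0,5],[-61.7,0,7.4,0,0.186,0,5],[-61.7,0,7.4,0,0.186,0,5],[-61.7,0,7.4,0,0.186,0,5],[-61.7,0,7.4,0,0.186,0,5],[-61.7,0,7.4,0,0.186,0,5],[-61.7,0,7.4,0,0.186,0,5],[-61.7,0,7.4,0,0.186,0,5],[-61.7,0,7.4,0,0.186,0,5],[-61.7,0,7.4,0,0.186,0,5],[-61.7,0,7.4,0,0.186,0,5],[-61.7,0,7.4,0,0.186,0,5],[-61.7,0,7.4,0,0.186,0,5]]]' 25
python3 - <<'E'
from h import *
rel(.4955,.3090,.083,1.37-np.pi)
for x in(.61,.545,.479,.412):
  for n in("top","scene"):
    Q=top(n,(x,-.31),.056,.075,.032); m=pca(Q);print(n,len(Q),m[0].round(4),m[1].round(3),m[2].round(),Q[:,2].mean().round(4))
c=cam("scene"); cv2.imwrite("pics/c3.png",cv2.resize(c["image"][70:350,50:400,::-1],None,fx=2,fy=2))
E
```

```text
time: 30.0
tool_pos: [0.495, 0.3078, 0.1415]
tool_rot: [-1.571, -0.001, -1.773]
contact_force: [0.8, 0.2, 0.0]
opening: 0.0499
t30.0 shift [-0.13  7.73  0.03] turn [ 0.001 -0.002  0.001] rows>= 1.5
top 60 [ 0.6094 -0.3062] 1.538 [49. 16.] 0.0633
scene 132 [ 0.6117 -0.3097] -1.565 [49. 18.] 0.0617
top 59 [ 0.543  -0.3076] 1.563 [48. 14.] 0.0626
scene 118 [ 0.5461 -0.3083] -1.563 [48. 18.] 0.0616
top 56 [ 0.4782 -0.3035] -1.569 [48. 11.] 0.062
scene 110 [ 0.4812 -0.3073] -1.522 [49. 18.] 0.0616
top 58 [ 0.4108 -0.3039] -1.555 [49. 10.] 0.0628
scene 91 [ 0.4153 -0.3069] -1.54 [48. 17.] 0.0619
```

View pics/c3.png

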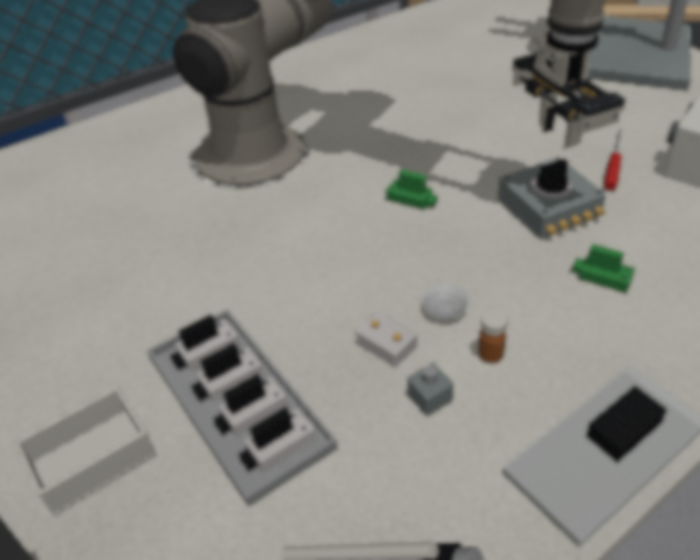

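All four modules stand upright in the tray, no other finned module is on the bench, and the gripper is over the knob at crop (550,178). I'll grip the bar at z = 83 mm, clear of the skirt.

```bash
python3 -m pendant '[[[-0.1,3,0,0,0,0,5],[-0.1,5.5,0,0,0,0,5],[-0.1,7,0,0,0,0,5],[-0.1,7.7,0,0,0,0,5],[-0.1,7.7,0,0,0,0,5],[-0.1,7.7,0,0,0,0,1],[-0.1,7.7,0,0,0,0,1],[-0.1,7.7,0,0,0,0,1],[-0.1,7.7,0,0,0,0,1],[-0.1,7.7,0,0,0,0,1],[-0.1,7.7,0,0,0,0,1]]]' 30
python3 -c "
from h import *
s=status.observe();print(s['torque'],s['qpos'],s['tool_pos'])"
python3 -m pendant '[[[0,0,0,0,-0.1,0,1],[0,0,0,0,-0.2,0,1],[0,0,0,0,-0.3,0,1],[0,0,0,0,-0.4,0,1],[0,0,0,0,-0.5,0,1],[0,0,0,0,-0.6,0,1],[0,0,0,0,-0.7,0,1],[0,0,0,0,-0.8,0,1],[0,0,0,0,-0.9,0,1],[0,0,0,0,-1.0,0,1],[0,0,0,0,-1.0472,0,1],[0,0,0,0,-1.0472,0,1],[0,0,0,0,-1.0472,0,1]]]' 30
python3 -c "
from h import *
s=status.observe();print(s['torque'],s['qpos'],s['tool_pos'])"
```

```text
time: 31.55
tool_pos: [0.4947, 0.3103, 0.065]
tool_rot: [-1.572, 0.0, -1.772]
contact_force: [-3.1, 1.0, 2.3]
opening: 0.0135
[0.02273131 0.54938028 0.076571  ] [4.28728818e-01 6.15829566e-01 1.55617890e+00 6.72071748e-04
 9.70213824e-01 6.29256426e-01] [0.49470362 0.31031738 0.06496327]
time: 32.85
tool_pos: [0.4942, 0.3102, 0.065]
tool_rot: [-1.572, 0.001, -0.726]
contact_force: [-5.9, 0.2, 6.4]
opening: 0.014
[0.05863135 1.02302315 0.02741578] [ 4.28884929e-01  6.15603425e-01  1.55665683e+00  6.38514926e-04
  9.70997932e-01 -4.16569655e-01] [0.4942162  0.31018429 0.06495757]
```

```bash
t(){ python3 -c "
from h import *
s=status.observe();print('TQ',s['torque'].round(3),'j6',s['qpos'][5].round(3))"; }
python3 -m pendant '[[[0,0,0,0,-0.1,0,1],[0,0,0,0,-0.2,0,1],[0,0,0,0,-0.3,0,1],[0,0,0,0,-0.4,0,1],[0,0,0,0,-0.5236,0,1],[0,0,0,0,-0.5236,0,1],[0,0,0,0,-0.5236,0,1]]]'; t
python3 -m pendant '[[[0,0,0,0,-0.08,0,1],[0,0,0,0,-0.16,0,1],[0,0,0,0,-0.16,0,1]]]'; t
```

```text
time: 33.55
tool_pos: [0.4941, 0.31, 0.065]
tool_rot: [-1.572, 0.002, -0.202]
contact_force: [-6.3, -0.3, 5.9]
opening: 0.014
TQ [-0.073  1.038  0.034] j6 -0.94
time: 33.85
tool_pos: [0.4948, 0.3098, 0.0649]
tool_rot: [-1.571, 0.001, -0.043]
contact_force: [-4.6, -2.2, 5.5]
opening: 0.0157
TQ [-0.246  0.685 -0.723] j6 -1.1
```

Run:
```python
from h import *
c=cam("scene"); cv2.imwrite("pics/c4.png",cv2.resize(c["image"][100:200,270:400,::-1],None,fx=5,fy=5,interpolation=cv2.INTER_CUBIC))
```

```text
(no output)
```

View pics/c4.png

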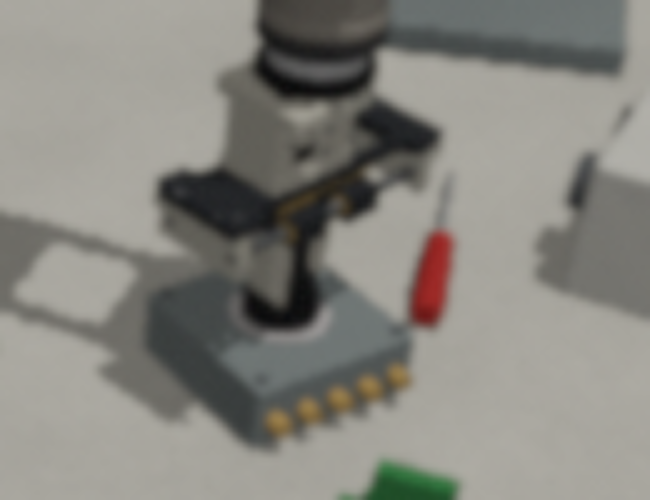

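The grip is on the bar over the attenuator (crop (283,270)). Torque went from about 0.03 to -0.72 N m while the bar forced the jaws open, which means the end stop, 3 clicks from the start. I'll ease back, release, rise and check the bar's angle.

```bash
python3 -m pendant '[[[0,0,0,0,0.08,0,1],[0,0,0,0,0.16,0,1],[0,0,0,0,0.16,0,1],[0,0,0,0,0.16,0,1],[0,0,0,0,0.16,0,5],[0,0,0,0,0.16,0,5],[0,0,0,0,0.16,0,5],[0,0,0,0,0.16,0,5],[0,-3,0,0,0.16,0,5],[0,-8,0,0,0.16,0,5],[0,-10,0,0,0.16,0,5],[0,-10,0,0,0.16,0,5]]]'
python3 - <<'E'
from h import *
for n in("top","scene"):
    Q=top(n,(.4955,.309),.083,.1,.035); print(n,len(Q)); 
    if len(Q)>8:print(pca(Q))
rel(.4955,.3092,.083,-.202)
E
```

```text
time: 35.1
tool_pos: [0.4971, 0.3111, 0.1685]
tool_rot: [-1.566, -0.006, -0.201]
contact_force: [0.4, -0.3, -0.4]
opening: 0.0501
top 0
scene 69
(array([0.49736709, 0.30673   ]), np.float64(-0.1582122616125563), array([48.6586342 , 16.34577012]))
t35.2 shift [ 0.07 10.02 -0.08] turn [-0.     0.001  0.   ] rows>= 2.0
```

The bar is at -0.16 (scene) against -0.20 expected, so it is at the stop. Now I'll regrip and turn clockwise 4 × 30° = 2.094 rad.

```bash
python3 -m pendant '[[[0,4,0,0,0,0,5],[0,7,0,0,0,0,5],[0,9,0,0,0,0,5],[0,10,0,0,0,0,5],[0,10,0,0,0,0,5],[0,10,0,0,0,0,1],[0,10,0,0,0,0,1],[0,10,0,0,0,0,1],[0,10,0,0,0,0,1],[0,10,0,0,0,0,1],[0,10,0,0,0,0,1]]]' 30
python3 -m pendant '[[[0,0,0,0,0.13,0,1],[0,0,0,0,0.26,0,1],[0,0,0,0,0.39,0,1],[0,0,0,0,0.52,0,1],[0,0,0,0,0.65,0,1],[0,0,0,0,0.78,0,1],[0,0,0,0,0.91,0,1],[0,0,0,0,1.04,0,1],[0,0,0,0,1.17,0,1],[0,0,0,0,1.3,0,1],[0,0,0,0,1.43,0,1],[0,0,0,0,1.56,0,1],[0,0,0,0,1.69,0,1],[0,0,0,0,1.82,0,1],[0,0,0,0,1.95,0,1],[0,0,0,0,2.05,0,1],[0,0,0,0,2.094,0,1],[0,0,0,0,2.094,0,1],[0,0,0,0,2.094,0,1]]]' 30
python3 -c "
from h import *
s=status.observe();print('TQ',s['torque'].round(3))"
python3 -m pendant '[[[0,0,0,0,0,0,5],[0,0,0,0,0,0,5],[0,0,0,0,0,0,5],[0,0,0,0,0,0,5],[0,-3,0,0,0,0,5],[0,-7,0,0,0,0,5],[0,-11,0,0,0,0,5],[-8,-13,-8,0,0,0,5],[-12,-13,-12,0,0,0,5],[-14,-13,-14,0,0,0,5],[-14,-13,-14,0,0,0,5]]]'
python3 - <<'E'
from h import *
for n in("top","scene"):
    Q=top(n,(.4955,.309),.083,.1,.035); print(n,len(Q),len(Q)>8 and pca(Q))
E
```

```text
time: 36.3
tool_pos: [0.4951, 0.3098, 0.0647]
tool_rot: [-1.571, 0.0, -0.201]
contact_force: [-0.3, -2.0, 0.9]
opening: 0.0135
time: 38.2
tool_pos: [0.4942, 0.3094, 0.0647]
tool_rot: [-1.572, -0.002, -2.294]
contact_force: [-3.6, -3.9, 3.3]
opening: 0.0136
TQ [-0.776  0.746  0.048]
time: 39.3
tool_pos: [0.4828, 0.5097, 0.1953]
tool_rot: [-1.571, 0.001, -2.295]
contact_force: [1.1, -0.1, 1.2]
opening: 0.0498
top 66 (array([0.49410752, 0.30996762]), np.float64(0.8878556669096813), array([49.327075  , 14.60771915]))
scene 75 (array([0.49799967, 0.30683356]), np.float64(0.8208856126557356), array([48.82137379, 17.1241444 ]))
```

The bar reads 0.82-0.89 against 0.847 expected, so 4 clicks from the stop. Last check of the whole bench before handing in.

Run:
```python
from h import *
for x in(.61,.545,.479,.412):
    Q=top("top",(x,-.31),.056,.075,.032); m=pca(Q);print(m[0].round(4),m[1].round(3),Q[:,2].mean().round(4))
c=cam("top"); cv2.imwrite("pics/f.png",cv2.resize(c["image"][110:270,110:430,::-1],None,fx=2.4,fy=2.4,interpolation=cv2.INTER_CUBIC))
```

```text
[ 0.6092 -0.3062] 1.545 0.0625
[ 0.5429 -0.3072] 1.567 0.0631
[ 0.4782 -0.3044] -1.519 0.0631
[ 0.4107 -0.3036] -1.559 0.0627
```

View pics/f.png

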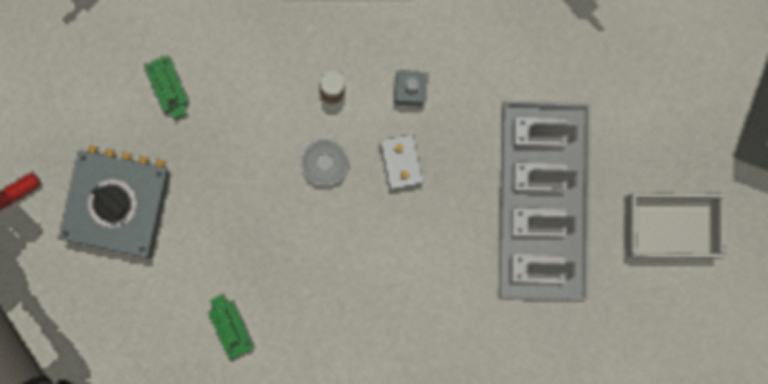

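The tray holds four modules crosswise at crop x≈545, rows 131-269. The bystanders and green look-alikes are where they were, and the arm is clear of everything.

```bash
python3 -c "
from h import *
robot.hand_in();print(status.observe()['time'])"
```

```text
the job is handed in; nothing more can be done
the job is handed in; nothing more can be done
```

I put all four finned modules on the bench into the tray, then turned the selector anticlockwise to its end stop and clockwise four clicks. The job is handed in, at about 40 s on the robot's clock.

- **Modules:** the last check showed all four upright, with fin tops 62–63 mm above the bench. That matches 58 mm modules flat on the 5 mm floor. I found no fifth module in either camera view.
- **Selector:** I took the end stop to be 3 clicks from the start, because the next bit of turn raised the torque to 0.72 N m and pushed the jaws open. After the four clicks and release, the bar read 0.89 rad from the top camera and 0.82 from the scene camera. Expected was 0.847, and one click is 0.52.
- **Other things on the bench:** the bystanders and the green look-alikes look unmoved in the last picture. I did not measure them again.
- **Disagreements:** the two cameras differed by 2–5 mm in position, within what the slots and grasps allowed. I saw no sign of the grip slackening or of a module being knocked.

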